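Clear the snap hook jammed across the feed chute

TASK

A snap hook has jammed crosswise at the funnel of the marking machine's small sloping feed chute, with both its ends caught under the two retaining lips. Push it back up the chute until it is clear of the lips, then lift it out and put it flat in the empty tray. Leave the other snap hooks that lie about on the worktop alone.

Things in the scene. Friction and masses are not known exactly. Their poses are not given: they have to be found in the camera images.
- jam_hook: The jammed snap hook: black flat D-shaped ring, 62 (x) x 104 (y) x 9 mm, 30 to 65 g. Origin: middle of the ring's opening, at its underside; z through its 9 mm thickness. The long straight side at x = +26 is a plain 9 mm rod, at first on the downhill side (x downhill, y across the chute); the opening inside spans x -15 to +22, y -35 to +35.
- chute: Fixed aluminium chute. Origin on the worktop, x uphill, y across, z up. Floor z = 50 + 0.141 x mm, with an open slot y -22 to 22 over x -115 to 125 to reach through. Wide part 120 mm inside from x = -25 up to the 19 mm high end wall at 137; funnel down to the 70 mm throat at x = -50. Lips 56 mm apart, 19 to 22 mm above the floor, cover the sides from x = -33 to 25. The hook slides and stays put.
- tray: Shallow rectangular steel tray, empty, standing on the worktop beside the chute, fixed: 160 (x) x 125 (y) mm outside, walls 3 mm thick and 20 mm high, floor 3 mm thick. Origin: centre of its underside, z up.
- spare_hook: Another, identical black snap hook lying loose and flat on the worktop beyond the work, to the right, the nearest of those there; not to be moved. Origin: middle of the ring at its underside.

How it is judged:
By the outcome, as a careful person would: the job done as asked, in the order asked, and still so for the second after the job is handed in, with the robot touching nothing.
It also fails if it takes over 48 s, if anything falls off the work surface, if the arm or the gripper's body presses on something with over 40 N, if the wrist force passes 120 N, or if a joint passes its speed limit or range.

ROBOT

A 6-joint arm with a two-finger parallel gripper is mounted at the origin on a cart in front of the work surface, level with it; the furniture and walls round the work are solid. World frame = base frame: x ahead of the robot, y to its left, z up, the work surface at z = 0. Lengths are in m, angles in rad, forces in N, time in s.
With the tool pointing down it reaches from about 0.375 to 0.825 m from the base axis. Payload 5.5 kg.
Tool frame: the origin (TCP) lies between the finger pads; the fingertips stand 11 mm ahead of it and the grasp point (between the pads) lies 8 mm behind it; z points along the fingers, y is the line along which they close (so a half turn about z gives the same grasp; the last joint's range is limited). The gripper opens to 85 mm and grips with 20 to 120 N. Pads are 22 mm wide; open, the fingers measure 114 mm over their backs; the gripper's body (76 mm by 85 mm) begins 54 mm behind the grasp point. The pads swing forward as they close: fully open they stand 13 mm farther back than shut.
Start: joints at [-1.232, 0.314, -0.047, 1.21, 0, 1.571], TCP at [0.199, -0.566, 0.242] pointing down, gripper open.
Joint ranges: [-2.67, 2.67], [-0.69, 1.73], [-1.03, 1.25], [-2.08, 2.16], [-1.42, 1.45], [-3.14, 3.14]. Speed limits (rad/s): [2.39, 2.39, 3.01, 3.14, 3.14, 3.14].

INTERFACE

Orientations are given as a unit quaternion [w, x, y, z].
In Python, from rig import * gives the robot as it stands.
- The arm moves only by the shell command python3 -m inch 'ROWS' [FORCE]. ROWS is JSON, a list of rows, each a list of 7 numbers: the shift along the world's x, y, z in mm, then the turn, a rotation vector about the world's x, y, z in rad, then the opening, from -1 (shut) to 1 (fully open). A call has 1 to 20 rows; each row shifts and turns the commanded pose from where the row before left it; what a row does not reach is not made up. A row lasts 1/12 s, in which the tool goes at most 41.7 mm and 7.16 degrees, less where a joint would pass 70% of its speed; a pose out of reach is approached as far as the arm can. A call with a gripper value outside its range is refused whole. The fingers move at their own pace and stop on an object; FORCE is the grip in N (left out, the last holds). Time passes only in rows, so rows that do not move let the fingers close. It gives the time, the measured TCP pose, the force, the opening and the grip force at its end, in the units of the state.
- get_state(): the state, without advancing time (a new reading comes with each control period).
- grab_frame(name): name is "scene" or "top" or "wrist"; returns a dict with "image" (400x640x3 uint8, red, green, blue), "fovy" (degrees; the focal length in pixels is half the picture's height over the tangent of half this angle, whatever the lens; pixels are square), "cx", "cy" (the principal point, pixels), "R" (3x3) and "t" (3): a world point X has camera coordinates R X + t; the wrist camera has in their place "T_tool_cam" (4x4, takes a point from camera to tool coordinates, whose origin is the TCP and whose axes are the flange's). Camera axes: x right, y down, z forward; pixel columns grow to the right and rows downward; lengths in m; the calibration is good to about 2 mm. A picture is of the moment at which its call begins: read the wrist's pose just before it. There is no depth.
- close_job(): hands the job in; it is judged then, once.
The state is a dict: "t": time; "joints": joint angles; "joint_velocities": joint speeds; "joint_torque": joint torques, N m; "tool_pos": TCP position; "tool_rot": TCP orientation; "wrist_force": force on the tool from outside, world axes, zero at the start; "wrist_torque": the same for the moment, N m; "width": finger opening in m; "finger_force": force on a finger pad.
Only numpy, scipy, OpenCV 4.12 (cv2) and the standard library are available. Lean on these libraries where they do the work, as an engineer would, in place of code of your own. Each camera call takes 0.05 s, during which the arm holds its last target. There are 200 camera calls.

## Working session

There is one attempt and no reset: what is moved stays moved. The work goes in short steps, Python scripts to look and compute and a shell command to move; the robot and the scene stay as the last step left them, time stands still between calls to the robot, and variables do not carry over. Pictures are saved under pics/ and viewed, at most 10 in all, crops included, and the job is handed in when it is done.

```bash
mkdir -p pics; ls; cat > h.py <<'E'
from rig import *
import numpy as np, cv2
def K(f):
    fl=200/np.tan(np.radians(f["fovy"])/2); return fl
def ray(f,u,v,z):
    "pixel -> world point on plane z (fixed cam)"
    fl=K(f); R=np.array(f["R"]); t=np.array(f["t"])
    d=R.T@np.array([(u-f["cx"])/fl,(v-f["cy"])/fl,1]); c=-R.T@t
    return c+d*(z-c[2])/d[2]
def proj(f,X):
    p=np.array(f["R"])@np.array(X)+np.array(f["t"]); fl=K(f)
    return f["cx"]+fl*p[0]/p[2], f["cy"]+fl*p[1]/p[2]
E
python3 - <<'E'
from h import *
for n in("scene","top"):
    f=grab_frame(n); cv2.imwrite(f"pics/{n}0.png",f["image"][:,:,::-1])
    print(n,f["fovy"],f["cx"],f["cy"],(-np.array(f["R"]).T@f["t"]).round(3),np.array(f["R"]).round(3).tolist())
print(get_state())
E
```

```text
pics
scene 53.78863640676321 318.1871246782699 202.3382172886164 [ 0.287 -0.566  0.621] [[0.867, -0.498, -0.02], [-0.336, -0.554, -0.762], [0.368, 0.667, -0.648]]
top 50.58862878701462 319.89669417266674 209.65802810472852 [ 0.507 -0.006  0.895] [[-0.015, -0.999, -0.041], [-0.994, 0.019, -0.105], [0.106, 0.039, -0.994]]
{'t': 0.1, 'joints': array([-1.23198299e+00,  3.14167516e-01, -4.79320146e-02,  1.21020150e+00,
        3.95367583e-06,  1.57079474e+00]), 'joint_velocities': array([-3.30403533e-05, -1.26625064e-03,  2.40880326e-03,  1.20804756e-03,
       -8.84387525e-04, -7.04104504e-04]), 'joint_torque': array([-2.70484179e-04, -5.40767848e+01,  3.40539765e+01,  1.11700498e-02,
        7.33728461e-05, -5.51042092e-06]), 'tool_pos': array([ 0.19926257, -0.56543682,  0.24153409]), 'tool_rot': array([-7.41917441e-04,  9.85684562e-01,  1.68598274e-01, -1.24895909e-04]), 'wrist_force': array([-0.40674198, -0.01553396,  0.16092194]), 'wrist_torque': array([0.00505337, 0.00250229, 0.03815034]), 'finger_force': 0.0, 'width': 0.0852806420163163}
```

View pics/scene0.png

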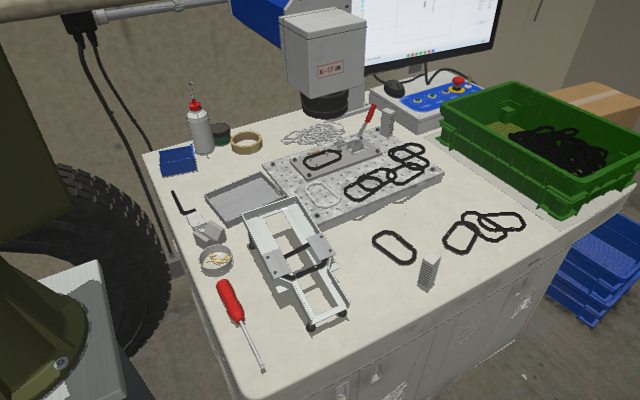

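View pics/top0.png

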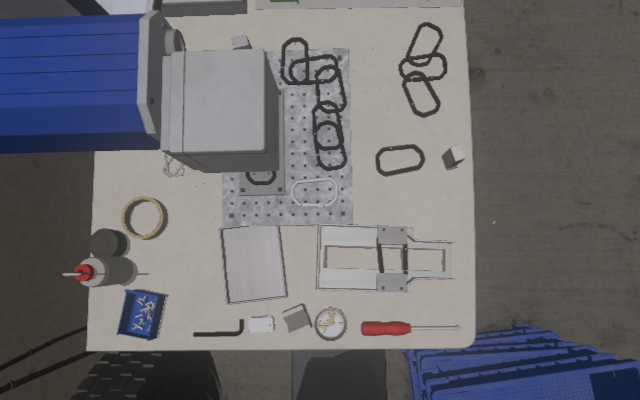

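The top view shows the chute at u 318–452, v 225–292 with its end wall on the left, so uphill is about +y. The jammed hook is at about (393,258) under the grey lips, and the tray is at u 222–287, v 226–302. I'll enlarge both views.

```bash
python3 - <<'E'
import cv2,numpy as np
a=cv2.imread("pics/top0.png")[215:310,215:465]; b=cv2.imread("pics/scene0.png")[170:335,195:375]
a=cv2.resize(a,None,fx=3.2,fy=3.2,interpolation=cv2.INTER_CUBIC)
cv2.imwrite("pics/topc.png",a)
cv2.imwrite("pics/scc.png",cv2.resize(b,None,fx=3.5,fy=3.5,interpolation=cv2.INTER_CUBIC))
E
```

```text
(no output)
```

View pics/topc.png

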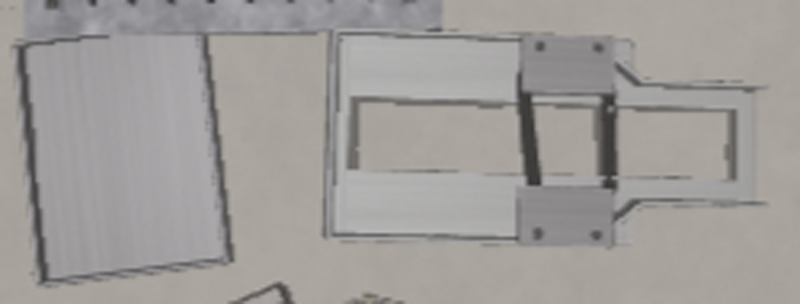

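View pics/scc.png

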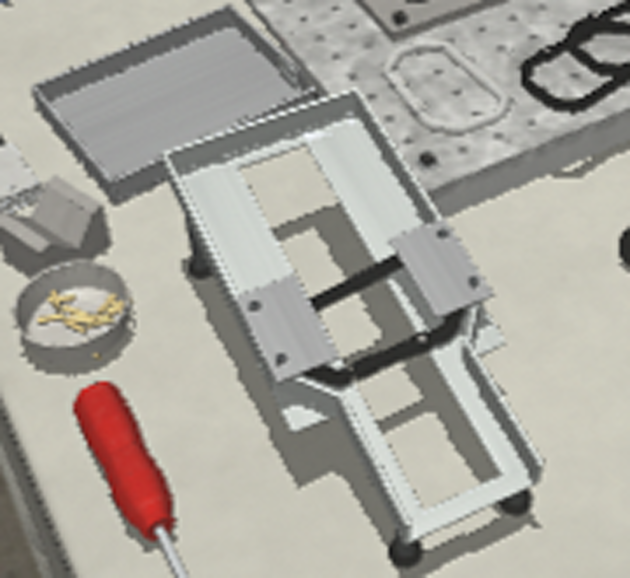

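The top crop shows the lips at crop columns 519–613, the hook's straight rod at crop column about 607 (rows 93–188), and its uphill bar running from (525,93) to (535,185). The scene crop confirms the rod lies on the downhill side and protrudes past the lips. The slot is free for the fingers. Next I'll measure the chute, hook and tray frames.

```bash
python3 - <<'E'
from h import *
f=grab_frame("top"); s=grab_frame("scene")
c=lambda x,y:(215+(x+.5)/3.2-.5,215+(y+.5)/3.2-.5)
sc=lambda x,y:(195+(x+.5)/3.5-.5,170+(y+.5)/3.5-.5)
def P(n,xy,z,cc=c,cam=None):
    p=ray(cam or f,*cc(*xy),z); print(n,(p*1000).round(1)); return p
A=P("endwall+x",(333,31),.088);B=P("endwall-x",(327,237),.088)
l=[P("lip UF",(520,36),.0755),P("lip DF",(614,37),.068),P("lip UN",(518,244),.0755),P("lip DN",(611,246),.068)]
P("inner lip F",(566,94),.0715);P("inner lip N",(565,186),.0715)
P("slot up",(353,97),.068);P("slot up",(348,170),.068);P("slot dn",(737,110),.034);P("slot dn",(733,181),.034)
print("tray")
for q in((20,44),(206,34),(232,260),(42,283)):P("t",q,.020)
# scene-view versions
print("scene")
P("endwall-x",(166,157),.088,sc,s);P("endwall+x",(355,91),.088,sc,s)
for q,z in (((390,236),.0755),((440,221),.0755),((493,296),.068),((243,298),.0755),((281,380),.068)):P("lip",q,z,sc,s)
for q in((36,90),(230,8),(318,92),(113,203)):P("t",q,.020,sc,s)
# two cams: dark hook rod
im=f["image"].astype(int).max(2)
sub=im[244:272,375:412]; print(sub[2:-2:3])
E
```

```text
endwall+x [564.4  27.9  88. ]
endwall-x [443.   33.3  88. ]
lip UF [560.3 -84.4  75.5]
lip DF [ 559.1 -141.9   68. ]
lip UN [436.6 -79.6  75.5]
lip DN [ 434.2 -135.6   68. ]
inner lip F [ 525.  -111.4   71.5]
inner lip N [ 470.2 -109.    71.5]
slot up [525.4  17.2  68. ]
slot up [481.3  20.9  68. ]
slot dn [ 514.2 -222.2   34. ]
slot dn [ 470.2 -217.8   34. ]
tray
t [564.4 235.7  20. ]
t [568.8 113.5  20. ]
t [423.9  97.6  20. ]
t [410.7 220.   20. ]
scene
endwall-x [439.5  29.8  88. ]
endwall+x [561.   26.3  88. ]
lip [525.6 -82.2  75.5]
lip [555.2 -86.3  75.5]
lip [ 554.7 -143.5   68. ]
lip [436.9 -82.4  75.5]
lip [ 432.9 -136.7   68. ]
t [407.1 217.9  20. ]
t [561.2 236.6  20. ]
t [573.6 114.2  20. ]
t [414.2  82.5  20. ]
[[170 137  81  64  63  63 143 172 172 172 171 172 171 171 170 168 166 166
  165 166 166 165 164 163 164 163 164 142  94  63  63  62 132 162 163 164
  164]
 [171 132  78  63  63  63  93 148 169 168 169 168 169 164 161 161 162 161
  161 161 162 162 162 162 161 135 113  95  71  79 125 109  92 142 162 161
  162]
 [170 170 122  64  64  63  74 143 168 168 168 168 167 1
[... 175 characters left out ...]
 168 168 169 168 167 167 167 137 110 100  77  63  64  63 113 156 168 168
  169]
 [168 168 130  76  64  63  64  93 148 168 168 168 169 168 168 168 168 169
  167 166 167 169 169 169 169 138 113 103  77  62  64  62 113 156 168 168
  169]
 [168 167 137  87  63  64  64  75 142 167 167 167 166 167 168 168 169 168
  168 168 168 168 169 169 169 169 138 102  78  62  63  64 113 155 168 168
  169]
 [170 170 170 126  68  64  64  63 139 166 166 166 167 167 168 169 169 170
  169 169 170 170 170 170 169 169 139 102  78  62  63  64  90 148 169 169
  169]
 [170 170 170 131  77  62  64  63  92 147 167 167 166 166 168 169 168 169
  167 169 169 169 169 169 168 169 138 100  78  63  62  63  91 147 167 168
  168]]
```

```bash
cat >> h.py <<'E'
from scipy.spatial.transform import Rotation as Rn
U=np.array([.046,.999,0]); TH=np.arctan(.141)
def Rt(sgn,tilt=TH,U=U):
    z=np.sin(tilt)*U+np.array([0,0,-np.cos(tilt)]); y=sgn*(np.cos(tilt)*U+np.array([0,0,np.sin(tilt)]))
    return np.column_stack([np.cross(y,z),y,z])
def cur():
    s=get_state(); q=s["tool_rot"]; return np.array(s["tool_pos"])*1000,Rn.from_quat([q[1],q[2],q[3],q[0]]).as_matrix(),s
def delta(R1):
    p,R0,s=cur(); return Rn.from_matrix(R1@R0.T).as_rotvec()
E
python3 - <<'E'
from h import *
f=grab_frame("top"); s=grab_frame("scene")
for v in(248,258,268):
    p=ray(f,404.97,v,.055)*1000; print("rod",p.round(1),"chute x",(p-[497.5,-105.5,0])@U, "y",(p-[497.5,-105.5,0])@[-.999,.046,0])
p,R0,_=cur(); print(R0.round(3)); print(delta(Rt(1)),delta(Rt(-1)))
# scene rod pixels at u: dark column profile
im=s["image"].max(2); 
for u in (300,308): print(u,im[225:282,u])
for X in((.497,-.135,.055),(.48,-.135,.055),(.51,-.135,.055)): print(proj(s,X))
E
python3 -m inch '[[20,20,0,0,0,0.12,1],[20,20,0,0,0,0.12,1]]'; python3 -c "
from h import *;print(cur()[2]['joints'])"
```

```text
rod [ 517.2 -139.4   55. ] chute x -32.98044560827223 y -21.253019859480663
rod [ 497.7 -138.7   55. ] chute x -33.176472917931406 y -1.74323992113398
rod [ 478.3 -138.    55. ] chute x -33.371544653661466 y 17.67143573248211
[[ 0.943  0.332 -0.   ]
 [ 0.332 -0.943  0.   ]
 [-0.    -0.001 -1.   ]]
[ 0.0288335  -0.19523339  2.75067881] [ 0.13890715  0.02044733 -0.38418281]
300 [207 207 206 205 206 209 212 213 213 215 215 216 214 214 217 217 165 144
 108 116 113  65  44  47  46  44  67 121 118 116 115 113 113 112 127 187
 189 206 204 200 201 204 206 198 109 112  68  45  47  46  44  44 104 209
 201 200 200]
308 [209 210 210 209 208 210 211 209 208 209 209 208 187 169 171 174 154 115
  71  41  40  52 101 125 121 132 198 219 221 187 145 121 106 115 118 118
 119 118 117 117 117 116 112  61  45  47  47  46 107 213 203 200 199 200
 201 201 201]
(np.float64(306.54729356142184), np.float64(267.99713265566965))
(np.float64(298.43193421042895), np.float64(271.67206987695977))
(np.float64(312.6600009392271), np.float64(265.22907089845336))
t: 0.47
tool_pos: [0.239, -0.5261, 0.242]
tool_rot: [-0.0, 0.958, 0.287, -0.0]
wrist_force: [0.8, -0.0, -0.3]
width: 0.0855
finger_force: 0.0
[-1.14428971e+00  2.71883286e-01 -1.03757419e-01  1.19525557e+00
 -1.91645395e-05  1.41567335e+00]
```

```bash
python3 -m inch '[[13,19,-4,0,0,0.12,-0.29],[13,19,-4,0,0,0.12,-0.29],[13,19,-4,0,0,0.12,-0.29],[13,19,-4,0,0,0.12,-0.29],[13,19,-4,0,0,0.12,-0.29],[13,19,-4,0,0,0.12,-0.29],[13,19,-4,0,0,0.12,-0.29],[13,19,-4,0,0,0.12,-0.29],[13,19,-4,0,0,0.12,-0.29],[13,19,-4,0,0,0.12,-0.29],[13,19,-4,0,0,0.12,-0.29],[13,19,-4,0,0,0.12,-0.29],[13,19,-4,0,0,0.12,-0.29],[13,19,-4,0,0,0.12,-0.29],[13,19,-4,0,0,0.12,-0.29],[13,19,-4,0,0,0.12,-0.29],[13,19,-4,0,0,0.12,-0.29],[13,18,-4,0,0,0.12,-0.29],[10,12,-4,0,0,0.12,-0.29],[0,0,0,0,0,0.0,-0.29]]'; python3 - <<'E'
from h import *
p,R,s=cur(); n=-Rt(1)[:,2]; print(s["joints"].round(3),delta(Rt(1)).round(4),np.array([497.5,-139,49.8])+70*n-p)
E
```

```text
t: 2.13
tool_pos: [0.4846, -0.1708, 0.1656]
tool_rot: [-0.0, 0.138, 0.99, 0.001]
wrist_force: [-0.3, -0.5, -0.8]
width: 0.0301
finger_force: 0.0
[-0.339  0.199 -0.377  0.995  0.001 -0.063] [ 0.1375 -0.0226  0.2296] [ 12.47140017  21.99648362 -46.50948175]
```

```bash
python3 -m inch '[[4,7,-5,0.046,-0.0075,0.0765,-0.29],[4,7,-10,0.046,-0.0075,0.0765,-0.29],[4,8,-10,0.046,-0.0075,0.0765,-0.29],[0,0,-10,0,0,0,-0.29],[0,0,-10,0,0,0,-0.29],[0,0,0,0,0,0,-0.29],[0,0,0,0,0,0,-0.29]]'; python3 - <<'E'
from h import *
p,R,s=cur(); n=-Rt(1)[:,2]; print(s["joints"].round(3),delta(Rt(1)).round(4),np.array([497.5,-139,49.8])+70*n-p)
f=grab_frame("wrist"); im=f["image"][:,:,::-1].copy(); T=np.array(f["T_tool_cam"]); print(T.round(3).tolist(),f["fovy"])
fl=K(f)
def pw(X):
    q=T[:3,:3].T@(R.T@(np.array(X)-p)/1000-T[:3,3]); return int(f["cx"]+fl*q[0]/q[2]),int(f["cy"]+fl*q[1]/q[2])
V=np.array([-.999,.046,0])
for d in(-30,0,30): 
    q=pw(np.array([497.5,-139,54.3])+d*V); print(q); cv2.circle(im,q,3,(0,0,255),-1)
cv2.imwrite("pics/w1.png",im)
E
```

```text
t: 2.72
tool_pos: [0.4945, -0.1509, 0.1208]
tool_rot: [0.001, 0.027, 0.997, 0.069]
wrist_force: [0.9, -0.2, 0.2]
width: 0.0303
finger_force: 0.0
[-0.377  0.279 -0.391  0.947  0.131 -0.325] [ 0.0009 -0.0027  0.0089] [ 2.58060005  2.15682998 -1.64459798]
[[0.001, -0.965, -0.264, 0.067], [1.0, 0.001, -0.0, 0.001], [0.001, -0.264, 0.965, -0.132], [0.0, 0.0, 0.0, 1.0]] 68.05610354105467
(319, 258)
(319, 220)
(319, 178)
```

View pics/w1.png

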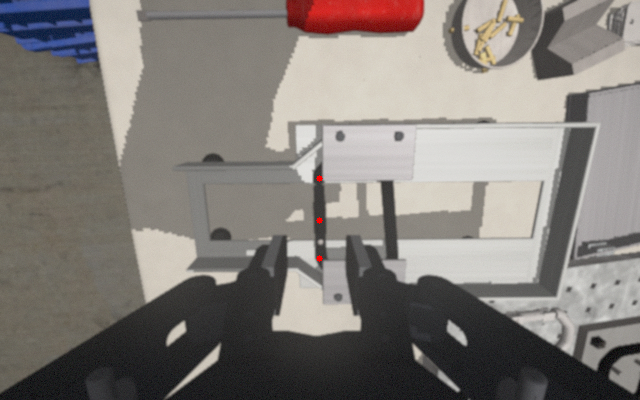

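The wrist view puts the projected dots on the rod (319, 178–258), midway between the fingers, with the uphill bar at u≈390. The measurement holds, so I'll descend with one finger inside the ring.

```bash
python3 -m inch '[[1,1,-7,0,-0.003,0.009,-0.29],[1,1,-7,0,0,0,-0.29],[1,1,-7,0,0,0,-0.29],[0,1,-7,0,0,0,-0.29],[0,1,-7,0,0,0,-0.29],[0,1,-7,0,0,0,-0.29],[0,1,-7,0,0,0,-0.29],[0,2,-7,0,0,0,-0.29],[0,1,-7,0,0,0,-0.29],[0,2,-7,0,0,0,-0.29],[0,0,0,0,0,0,-0.29],[0,0,0,0,0,0,-0.29]]'; python3 - <<'E'
from h import *
p,R,s=cur(); n=-Rt(1)[:,2]; print(s["wrist_force"],delta(Rt(1)).round(4),np.array([497.5,-139,49.8])+1*n-p)
E
```

```text
t: 3.77
tool_pos: [0.498, -0.1386, 0.0508]
tool_rot: [0.002, 0.022, 0.997, 0.07]
wrist_force: [0.0, -0.3, -0.3]
width: 0.0303
finger_force: 0.0
[ 0.00798372 -0.30479345 -0.31985254] [ 0.0002  0.0011 -0.0023] [-0.52099124 -0.50591013 -0.03615924]
```

Close on the rod.

```bash
python3 -m inch '[[0,0,0,0,0,0,-0.6],[0,0,0,0,0,0,-0.8],[0,0,0,0,0,0,-1],[0,0,0,0,0,0,-1],[0,0,0,0,0,0,-1],[0,0,0,0,0,0,-1],[0,0,0,0,0,0,-1],[0,0,0,0,0,0,-1]]' 40; python3 - <<'E'
from h import *
f=grab_frame("wrist"); cv2.imwrite("pics/w2.png",f["image"][:,:,::-1])
E
```

```text
t: 4.43
tool_pos: [0.4989, -0.1391, 0.0518]
tool_rot: [0.003, 0.022, 0.997, 0.07]
wrist_force: [-0.9, -1.9, 5.7]
width: 0.0079
finger_force: 40.7
```

View pics/w2.png

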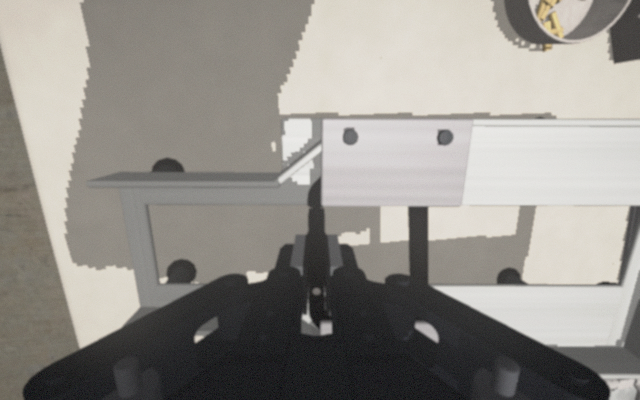

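The view shows both pads on the rod at u≈316, inside the lip gap, with the width reading 7.9 mm. Slide uphill, about 85 mm in two stages.

```bash
python3 -m inch '[[0,0,1,0,0,0,-1],[0,3,1,0,0,0,-1],[0,5,0.7,0,0,0,-1],[0.5,5,0.7,0,0,0,-1],[0,5,0.7,0,0,0,-1],[0.5,5,0.7,0,0,0,-1],[0,5,0.7,0,0,0,-1],[0.5,5,0.7,0,0,0,-1],[0,5,0.7,0,0,0,-1],[0,0,0,0,0,0,-1]]'
```

```text
t: 5.32
tool_pos: [0.4999, -0.0999, 0.0584]
tool_rot: [0.003, 0.021, 0.997, 0.07]
wrist_force: [0.6, 0.0, -1.3]
width: 0.008
finger_force: 39.9
```

```bash
python3 -m inch '[[0,5,0.7,0,0,0,-1],[0.5,5,0.7,0,0,0,-1],[0,5,0.7,0,0,0,-1],[0.5,5,0.7,0,0,0,-1],[0,5,0.7,0,0,0,-1],[0.5,5,0.7,0,0,0,-1],[0,5,0.7,0,0,0,-1],[0.5,5,0.7,0,0,0,-1],[0,5,0.7,0,0,0,-1],[0,3,0.4,0,0,0,-1],[0,0,0,0,0,0,-1],[0,0,0,0,0,0,-1]]'; python3 - <<'E'
from h import *
p,_,s=cur(); print((p-[497.5,-105.5,0])@U, s["wrist_force"])
f=grab_frame("scene"); g=grab_frame("wrist")["image"]
cv2.imwrite("pics/s3.png",np.hstack([cv2.resize(f["image"][150:350,200:400],(400,400)),cv2.resize(g,(400,250))] if 0 else [cv2.resize(f["image"][150:350,200:400],(400,400)),cv2.resize(g[:,120:520],(400,400))])[:,:,::-1])
E
```

```text
t: 6.32
tool_pos: [0.5019, -0.0528, 0.0649]
tool_rot: [0.003, 0.022, 0.997, 0.07]
wrist_force: [0.1, 0.4, -0.7]
width: 0.0077
finger_force: 39.9
52.89883406877387 [ 0.10414864  0.36794067 -0.74238306]
```

View pics/s3.png

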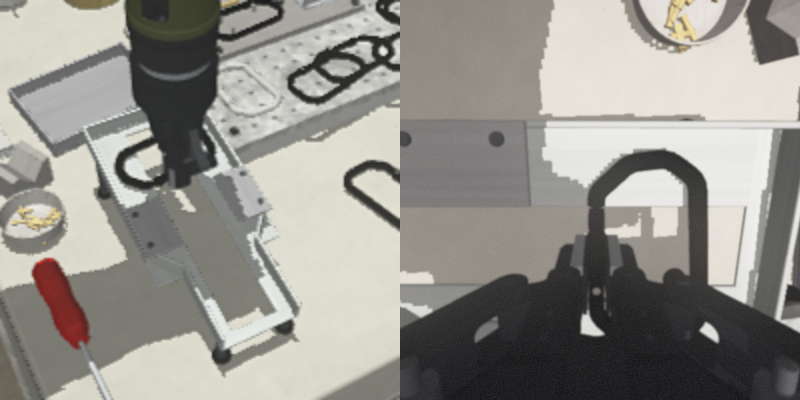

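The hook has cleared the lips: in the right panel its edge is at u≈590 and the lip ends at 528. I'll lift it, and check how far the marking head reaches toward the tray.

```bash
python3 -m inch '[[0,0,3,0,0,0,-1],[0,0,6,0,0,0,-1],[0,0,9,0,0,0,-1],[0,0,9,0,0,0,-1],[0,0,9,0,0,0,-1],[0,0,9,0,0,0,-1],[0,0,9,0,0,0,-1],[0,0,9,0,0,0,-1],[0,0,9,0,0,0,-1],[0,0,9,0,0,0,-1],[0,0,6,0,0,0,-1],[0,0,3,0,0,0,-1],[0,0,0,0,0,0,-1]]'; python3 - <<'E'
from h import *
a=np.radians(6.2); U2=np.array([-np.sin(a),np.cos(a),0])
p,R,s=cur(); print(delta(Rt(1,0,U2)).round(4), np.array([492.2,146.1,150])-p)
f=grab_frame("top");g=grab_frame("scene")
for z in(.2,.25,.3,.35,.4,.45):
    print(z,[(X:=ray(f,*c,z)).round(3).tolist()+np.round(proj(g,X)).tolist() for c in((165,155),(275,172))])
print(grab_frame("top")["image"].shape); cv2.imwrite("pics/s4.png",np.hstack([f["image"],g["image"]])[::,:,::-1][:, :])
b=np.hstack([f["image"][100:330,100:500],g["image"][60:290,200:500]]); cv2.imwrite("pics/s4.png",b[:,:,::-1])
E
```

```text
t: 7.5
tool_pos: [0.5024, -0.053, 0.1557]
tool_rot: [0.003, 0.022, 0.997, 0.07]
wrist_force: [0.8, -0.2, -0.7]
width: 0.0076
finger_force: 39.9
[-0.1396 -0.0012  0.1516] [-10.21413343 199.06909493  -5.69162043]
0.2 [[0.679, 0.283, 0.2, 288.0, 89.0], [0.646, 0.095, 0.2, 313.0, 125.0]]
0.25 [[0.667, 0.262, 0.25, 286.0, 74.0], [0.636, 0.088, 0.25, 310.0, 106.0]]
0.3 [[0.655, 0.242, 0.3, 283.0, 56.0], [0.626, 0.081, 0.3, 307.0, 85.0]]
0.35 [[0.642, 0.221, 0.35, 281.0, 37.0], [0.616, 0.073, 0.35, 303.0, 61.0]]
0.4 [[0.63, 0.2, 0.4, 278.0, 15.0], [0.606, 0.066, 0.4, 298.0, 35.0]]
0.45 [[0.617, 0.179, 0.45, 274.0, -11.0], [0.596, 0.059, 0.45, 293.0, 6.0]]
(400, 640, 3)
```

View pics/s4.png

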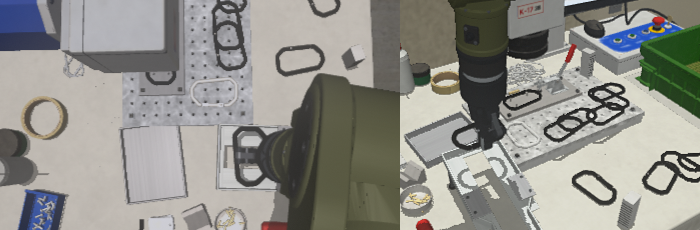

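The hook is held flat over the chute at about (245,143) in the left panel. The marking head's front is at x ≳ 0.61 m, clear of the tray path at x ≈ 0.49 m. Carry it over the tray and level it.

```bash
python3 -m inch '[[0,5,0,-0.01,0,0.01,-1],[-0.5,10,0,-0.01,0,0.011,-1],[-0.5,15,0,-0.01,0,0.011,-1],[-1,15,0,-0.01,0,0.011,-1],[-1,15,0,-0.01,0,0.011,-1],[-1,15,0,-0.01,0,0.011,-1],[-1,15,0,-0.01,0,0.011,-1],[-1,15,0,-0.01,0,0.011,-1],[-1,15,0,-0.01,0,0.011,-1],[-1,15,0,-0.01,0,0.011,-1],[-1,15,0,-0.01,0,0.011,-1],[-1,15,0,-0.01,0,0.011,-1],[-1,15,0,-0.01,0,0.011,-1],[0,12,0,-0.01,0,0.010,-1],[0,6,0,0,0,0,-1],[0,1,0,0,0,0,-1],[0,0,0,0,0,0,-1],[0,0,0,0,0,0,-1]]'; python3 - <<'E'
from h import *
a=np.radians(6.2); U2=np.array([-np.sin(a),np.cos(a),0])
p,R,s=cur(); print(delta(Rt(1,0,U2)).round(4), np.array([492.2,146.1,15])-p)
f=grab_frame("top")["image"];g=grab_frame("wrist")["image"]; s=grab_frame("scene")["image"]
cv2.imwrite("pics/s5.png",np.hstack([cv2.resize(g,(480,300)),cv2.resize(s[130:280,150:310],(320,300))])[:,:,::-1])
E
```

```text
t: 9.15
tool_pos: [0.4907, 0.1456, 0.1547]
tool_rot: [-0.001, -0.054, 0.999, -0.0]
wrist_force: [-0.2, 0.2, -1.0]
width: 0.0082
finger_force: 39.9
[ 0.0008 -0.0027  0.0002] [   1.46393964    0.47844628 -139.69943646]
```

View pics/s5.png

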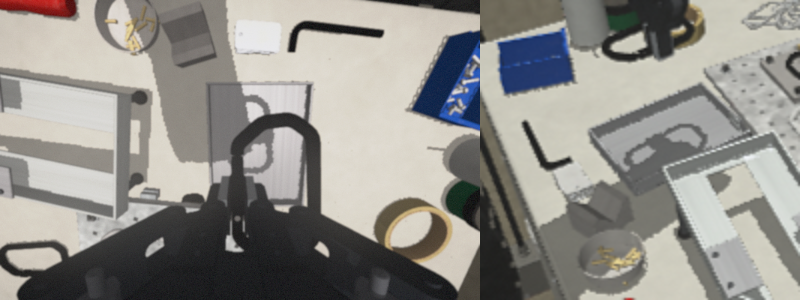

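The hook hangs level above the tray: in the wrist panel the tray's near corners are at (208,84) and (313,84). Check those corners against my tray estimate, then lower partway.

```bash
python3 - <<'E'
from h import *
p,R,s=cur(); f=grab_frame("wrist"); T=np.array(f["T_tool_cam"]); fl=K(f)
c=T[:3,3]
for u,v in((208,84),(313,84),(311,190)):
    u,v=u/.75,v/.75
    d=R@T[:3,:3]@np.array([(u-f["cx"])/fl,(v-f["cy"])/fl,1]); o=p/1000+R@c
    print(((o+d*(.02-o[2])/d[2])*1000).round(1))
a=np.radians(6.2); X=np.array([np.cos(a),np.sin(a)]);Y=np.array([-X[1],X[0]])
for i,j in((-80,-62),(-80,62),(80,62),(80,-62)): print(i,j,np.array([490,166])+i*X+j*Y)
E
python3 -m inch '[[0,0,-5,0,0,0,-1],[0.5,0,-10,0,0,0,-1],[1,0.5,-10,0,-0.003,0,-1],[0,0,-12,0,0,0,-1],[0,0,-12,0,0,0,-1],[0,0,-12,0,0,0,-1],[0,0,-12,0,0,0,-1],[0,0,-12,0,0,0,-1],[0,0,-10,0,0,0,-1],[0,0,-5,0,0,0,-1],[0,0,0,0,0,0,-1]]'
```

```text
[421.9 104.6  20. ]
[408.8 224.9  20. ]
[540.  248.4  20. ]
-80 -62 [417.16388294  95.72269178]
-80 62 [403.77196283 218.99741131]
80 62 [562.83611706 236.27730822]
80 -62 [576.22803717 113.00258869]
t: 10.27
tool_pos: [0.4912, 0.1462, 0.0533]
tool_rot: [-0.001, -0.054, 0.999, -0.001]
wrist_force: [-0.9, -0.4, -0.3]
width: 0.0074
finger_force: 39.9
```

Views agree within about 7 mm, which is inside the 12 mm or more of free room. I'll shift +2 in x and +4 in y and lower until the tips are just above the tray floor.

```bash
python3 -m inch '[[1,2,-4,0,0,0,-1],[1,2,-8,0,0,0,-1],[0,0,-8,0,0,0,-1],[0,0,-6,0,0,0,-1],[0,0,-5,0,0,0,-1],[0,0,-3,0,0,0,-1],[0,0,-2,0,0,0,-1],[0,0,-1,0,0,0,-1],[0,0,0,0,0,0,-1],[0,0,0,0,0,0,-1]]'
```

```text
t: 11.1
tool_pos: [0.4946, 0.1506, 0.0181]
tool_rot: [0.0, -0.054, 0.999, -0.0]
wrist_force: [0.7, -1.2, -1.1]
width: 0.0078
finger_force: 39.9
```

```bash
python3 -m inch '[[0,0,-1,0,0,0,-1],[0,0,-1,0,0,0,-1],[0,0,-1,0,0,0,-1],[0,0,0,0,0,0,-1],[0,0,0,0,0,0,-1]]'
```

```text
t: 11.52
tool_pos: [0.4943, 0.1506, 0.0148]
tool_rot: [0.0, -0.054, 0.999, -0.0]
wrist_force: [-0.3, -0.2, -1.3]
width: 0.0082
finger_force: 39.9
```

```bash
python3 -m inch '[[0,0,0,0,0,0,-0.8],[0,0,0,0,0,0,-0.7],[0,0,0,0,0,0,-0.6],[0,0,0,0,0,0,-0.5],[0,0,0,0,0,0,-0.5],[0,0,0,0,0,0,-0.5],[0,0,0,0,0,0,-0.5]]' && python3 -m inch '[[0,0,3,0,0,0,-0.5],[0,0,6,0,0,0,-0.5],[0,0,10,0,0,0,-0.5],[0,0,12,0,0,0,-0.5],[0,0,15,0,0,0,-0.5],[0,0,15,0,0,0,-0.5],[0,0,15,0,0,0,-0.5],[0,0,15,0,0,0,-0.5],[0,0,15,0,0,0,-0.5],[0,0,10,0,0,0,-0.5],[0,0,5,0,0,0,-0.5],[0,0,0,0,0,0,-0.5],[0,0,0,0,0,0,-0.5]]'; python3 - <<'E'
from h import *
g=grab_frame("wrist")["image"]; s=grab_frame("scene")["image"]
cv2.imwrite("pics/s6.png",np.hstack([cv2.resize(g,(480,300)),cv2.resize(s[130:280,150:310],(320,300))])[:,:,::-1])
E
```

```text
t: 12.1
tool_pos: [0.4944, 0.1506, 0.0149]
tool_rot: [0.0, -0.054, 0.999, -0.0]
wrist_force: [-0.9, 0.2, -0.1]
width: 0.0211
finger_force: 0.0
t: 13.18
tool_pos: [0.4944, 0.1506, 0.1359]
tool_rot: [0.0, -0.054, 0.999, -0.0]
wrist_force: [0.5, -0.3, -0.3]
width: 0.0213
finger_force: 0.0
```

View pics/s6.png

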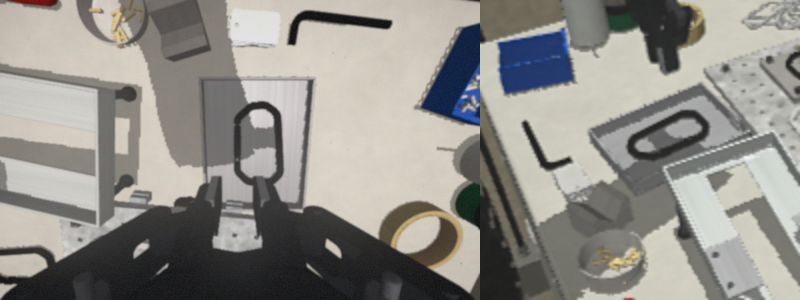

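The hook lies flat in the tray, at about (258,143) in the wrist panel and (668,135) in the scene panel. It is clear of the walls, and the gripper is free of everything. Handing in.

```bash
python3 -c "
from rig import *
print(close_job())"
```

```text
the job is handed in; nothing more can be done
None
```

The jammed snap hook was slid up the chute clear of the lips, lifted out and laid flat in the tray; the other hooks were left alone, and the job was handed in at about 13 s.

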